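# Release a building insert from a town model and store it

## Robot

A 6-joint arm with a two-finger parallel gripper is mounted at the origin on the work surface. World frame = base frame: x ahead of the robot, y to its left, z up, the work surface at z = 0. Lengths are in mm, angles in rad, forces in N, time in s.
With the tool pointing down it reaches from about 350 to 775 mm from the base axis. Payload 7.3 kg.
Tool frame: the origin (TCP) lies midway between the tips of the shut fingers; the grasp point (between the pads) lies 19 mm behind it (bot.tcp_to_grasp is the distance from the TCP to the grasp point, in mm); z points along the fingers, x is the direction in which the jaws open and shut, and the axes are right-handed (so a half turn about z gives the same grasp; the last joint's range is limited). The gripper opens to 92 mm and grips with 3 to 60 N. Pads are 19 mm wide; open, the fingers measure 130 mm over their backs; the gripper's body (75 mm by 190 mm) begins 47 mm behind the grasp point.
Start: joints at [1.072, 0.342, 1.524, -0, 1.275, -0.146], TCP at [181.389, 492.692, 194.241] pointing down, gripper open.
Joint ranges: [-2.53, 2.53], [-0.77, 2.02], [0.04, 2.7], [-1, 4.14], [0.28, 2.66], [-3.11, 3.11]. Speed limits (rad/s): [2.57, 2.57, 3.14, 3.14, 3.14, 3.14].

## Interface

Orientations are given as [roll, pitch, yaw] about the fixed x, y, z axes, in that order (R = Rz(yaw) Ry(pitch) Rx(roll)).
In Python, from plant import bot, imaging gives the robot as it stands.
- The arm moves only by the tool play_rows, never from a script. Its argument "moves" is a list of rows, each an object with "linear": the shift along the world's x, y, z in mm, a list of three; "turn": the turn about the world's z in rad; "fingers": the opening, from -1 (shut) to 1 (fully open). A call has 1 to 8 rows; each row is the pose to reach, as a shift and turn from the pose commanded when the call began; what a row does not reach only later rows make up. A row lasts 1/10 s, in which the tool goes at most 50 mm and 8.59 degrees, less where a joint would pass 70% of its speed; a pose out of reach is approached as far as the arm can. A call with a gripper value outside its range is refused whole. The fingers move at their own pace and stop on an object; the grip force is fixed at half the most. Time passes only in rows, so rows that repeat a pose let the fingers close. It gives the time, the measured TCP pose, the force and the opening at its end, in the units of the state.
- bot.get_obs(): the state, without advancing time (a new reading comes with each control period).
- imaging.capture(name): name is "scene" or "top"; returns a dict with "pixels" (400x640x3 uint8, red, green, blue), "range_z" (400x640 float32, mm along the optical axis (not along the pixel's ray), 0 where there is no reading), "mtx" (3x3 intrinsics, pixels), "origin" and "rotation" of the camera in the world. Camera axes: x right, y down, z forward; pixel columns grow to the right and rows downward; lengths in mm; the calibration is good to about 2 mm. A picture is of the moment at which its call begins.
- bot.close_job(): hands the job in, once; it reports no verdict.
The state is a dict: "time": time; "joint_positions": joint angles; "dq": joint speeds; "tau": joint torques, N m; "tool_pos": TCP position; "tcp_rot": TCP orientation; "contact_force": force on the tool from outside, world axes, zero at the start; "moment": the same for the moment, N m; "grip_width": finger opening in mm.
Only numpy, scipy, OpenCV 4.12 (cv2) and the standard library are available. Lean on these libraries where they do the work, as an engineer would, in place of code of your own. Each camera call takes 0.05 s, during which the arm holds its last target. There are 200 camera calls.

## Task

In the grey town model, press down the building insert whose roof has the small square courtyard until its push catch lets go, draw it out once it has sprung up, and stand it upright, roof up, on the cork pad in the storage tray. Set it down rather than dropping it, and leave the other two inserts latched in the model and the other blocks in the tray where they are.

Things in the scene. Friction and masses are not known exactly. Their poses are not given: they have to be found in the camera images.
- site_model: architectural model of a town block fixed to the table: grey base 220 mm (x) by 330 mm (y), 62 mm high. Low white buildings stand on its far half (its x from 45 to 100 mm), up to 46 mm above its top. Origin: centre of its underside, z up. Three square bays 50 mm wide hold inserts, in a row along its y, centres at x = -30 mm, y = -85, 0 and +85 mm, each with a spring plate and a push catch
- bay0 (a point): centre of the mouth of the bay at y = -85 mm, level with the base's top. The catch in every bay: pushing the flush insert down meets about 3 N at first, 5 to 10 N in all, depending on speed. It lets go about 3 mm down; a firm stop comes 7 mm down. So push 5 to 6 mm, or until the force passes 15 N, then back off upwards
- bay1 (a point): centre of the mouth of the middle bay (y = 0), level with the base's top. In every bay, once the catch has let go and the push is taken away, the spring lifts the insert in about half a second to 28 mm above flush; there it stays, loose, 17 mm of it still in the bay. A tripped catch stays open
- bay2 (a point): centre of the mouth of the bay at y = +85 mm, level with the base's top
- court_insert: the insert to take out, in any of the three bays: its roof has a square sunken courtyard 14 x 14 mm and 4 mm deep in the middle, closed all round. 46 x 46 x 45 mm tall, about 0.09 kg: brown board block with a 4 mm white card roof. Origin: centre of its underside, z up, x and y square to its sides. Starts latched in one of the three bays, roof flush with the base's top, so it cannot be gripped
- street_insert: another insert, not to be pressed or moved: its roof is two bars with an open street 14 mm wide running right across it. 46 x 46 x 45 mm tall, about 0.09 kg: brown board block with a 4 mm white card roof. Origin: centre of its underside, z up, x and y square to its sides. Starts latched in one of the three bays, roof flush with the base's top, so it cannot be gripped
- plain_insert: another insert, not to be pressed or moved: its roof is plain and unbroken. 46 x 46 x 45 mm tall, about 0.09 kg: brown board block with a 4 mm white card roof. Origin: centre of its underside, z up, x and y square to its sides. Starts latched in one of the three bays, roof flush with the base's top, so it cannot be gripped
- tray: plywood storage tray fixed to the table, 310 mm (x) by 110 mm (y), walls 18 mm high and 4 mm thick, floor 4 mm thick, divided by two cross walls into three compartments about 98 mm (x) by 102 mm (y) in a row along its x. Origin at the centre of its underside
- cork_pad: cork pad, 84 x 84 x 3 mm, fixed on the floor of the only empty compartment, any of the three; origin at the centre of its underside, 4 mm above the table, so its top is 7 mm above the table
- drum_block: white round block standing in another compartment, 44 mm across and 42 mm tall, origin at the centre of its underside; leave it
- step_block: white stepped block standing in another compartment, 44 x 44 mm and 45 mm tall, origin at the centre of its underside; leave it
There are look-alikes about, which are no part of the job. Leave any green or turquoise look-alike of the court_insert alone.

How it is judged (in metres and radians):
On the way, in this order (a step that is already met when the one before it is completed fails the run):
1. the courtyard insert is pressed at least 2 mm deeper in its bay (z of court_insert in the frame of site_model below 0.015 m).
2. it has sprung up in its bay, at least 20 mm above flush (z of court_insert in the frame of site_model between 0.037 and 0.06 m), for 0.1 s.
At the end, for the whole second after the job is handed in: The courtyard insert stands upright (within 7 degrees) and at rest on the cork pad, centre within 22 mm of the pad's; the street and plain inserts are still latched, within 6 mm of their start; the round and stepped blocks are within 20 mm of theirs (horizontal distance between court_insert and cork_pad below 0.022 m and z of court_insert in the frame of cork_pad between 0.001 and 0.007 m and angle between court_insert's own z axis and vertical below 0.12 rad and linear speed of court_insert below 0.02 m/s and distance of each of street_insert, plain_insert from where it was at the start of the episode below 0.006 m and distance of each of drum_block, step_block from where it was at the start of the episode below 0.02 m); the robot touches nothing.
It fails at once if the street or plain insert is released or taken out (z of any of street_insert, plain_insert in the frame of site_model above 0.024 m).
It fails at once if the round or stepped block in the tray is shoved more than 30 mm or knocked over (distance of any of drum_block, step_block from where it was at the start of the episode above 0.03 m or angle between any of drum_block, step_block's own z axis and vertical above 0.6 rad).
It fails at once if the courtyard insert is dropped over the tray from more than 15 mm (horizontal distance between court_insert and cork_pad below 0.06 m and z of court_insert in the frame of cork_pad above 0.018 m and contact force between court_insert and the fingers below 0.05 N).
It also fails if it takes over 54 s, if anything falls off the work surface, if the arm or the gripper's body presses on something with over 40 N, if the wrist force passes 120 N, or if a joint passes its speed limit or range.

## Working session

There is one attempt and no reset: what is moved stays moved. The work goes in short steps, Python scripts to look and compute and a tool call to move; the robot and the scene stay as the last step left them, time stands still between calls to the robot, and variables do not carry over. Pictures are saved under pics/ and viewed, on a budget of 10 in all, crops included, one or two more only if the job needs it, and the job is handed in when it is done.

Besides the shell and the picture viewer there is one more tool, called after "Call:" as name(argument=value, ...) on one line, values as JSON. play_rows: Moves the arm, as the interface text tells. Its arguments: {"type":"object","properties":{"moves":{"type":"array","items":{"type":"object","properties":{"linear":{"type":"array","items":{"type":"number"}},"turn":{"type":"number"},"fingers":{"type":"number"}}}}},"required":["moves"]}

```bash
ls; mkdir -p pics
python3 - <<'E'
from plant import bot, imaging
import cv2,pickle
o=bot.get_obs();print({k:o[k] for k in('time','tool_pos','tcp_rot','contact_force','grip_width')})
for n in('scene','top'):
    c=imaging.capture(n);pickle.dump(c,open(n+'.pkl','wb'))
    cv2.imwrite(f'pics/{n}1.png',c['pixels'][:,:,::-1]);print(n,c['mtx'].tolist(),c['origin'],c['rotation'])
E
```

```text
pics
{'time': 0.0, 'tool_pos': array([181.14962573, 492.27245403, 193.53552546]), 'tcp_rot': array([-3.14134588e+00,  1.52979272e-03,  1.21801489e+00]), 'contact_force': array([ 0.02384477, -0.55679559, -0.42743958]), 'grip_width': 91.97053095150338}
scene [[502.7238139277991, 0.0, 319.14203299389857], [0.0, 502.7238139277991, 200.45687576220726], [0.0, 0.0, 1.0]] [1247.08712669  373.97799773  868.92561527] [-2.3177915  -0.01973945  2.05107444]
top [[434.7979450683092, 0.0, 315.88652735909403], [0.0, 434.7979450683092, 199.76570448593608], [0.0, 0.0, 1.0]] [411.36825049   3.0208138  982.73821602] [-3.05766966  0.00493315 -1.54128848]
```

View pics/scene1.png

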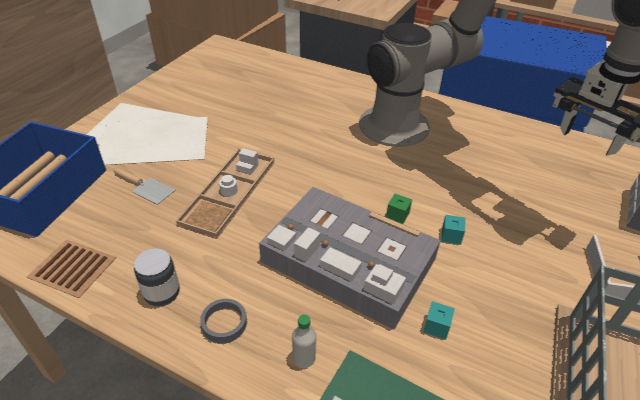

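View pics/top1.png

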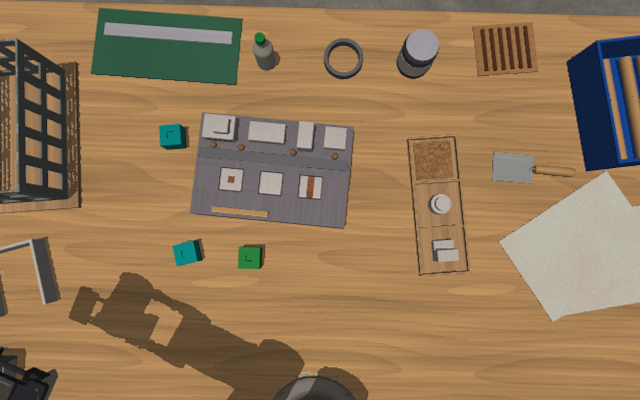

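The top view shows the courtyard roof at about (231,180), the plain one at (271,183) and the street one at (311,187). The cork pad is at (433,159). In the scene view the courtyard is near (392,249) and the cork near (208,215).

```bash
cat > h.py <<'E'
import numpy as np,cv2
from scipy.spatial.transform import Rotation as R
def rot(c): 
    r=np.array(c['rotation']); return r if r.shape==(3,3) else R.from_euler('xyz',r).as_matrix()
def ray(c,uv):
    d=rot(c)@np.linalg.solve(c['mtx'],[uv[0],uv[1],1.]); return np.array(c['origin']),d
def plane(c,uv,z):
    o,d=ray(c,uv); return o+d*(z-o[2])/d[2]
def tri(c1,u1,c2,u2):
    o1,d1=ray(c1,u1);o2,d2=ray(c2,u2)
    s=np.linalg.lstsq(np.c_[d1,-d2],o2-o1,rcond=None)[0]
    p,q=o1+s[0]*d1,o2+s[1]*d2
    return (p+q)/2,np.linalg.norm(p-q)
def blob(m,uv):
    """outer contour nearest uv -> (centre from minAreaRect, rect, area)"""
    cs=[k for k in cv2.findContours(m.astype(np.uint8),cv2.RETR_EXTERNAL,cv2.CHAIN_APPROX_NONE)[0] if cv2.contourArea(k)>30]
    k=min(cs,key=lambda k:np.hypot(*(k.reshape(-1,2).mean(0)-uv)))
    return k.reshape(-1,2).astype(float)
def depthpt(c,uv):
    u,v=np.round(uv).astype(int); z=np.median(c['range_z'][v-2:v+3,u-2:u+3])
    o,d=ray(c,uv); return o+d*z
def onplane(c,k,z):
    return np.array([plane(c,p,z) for p in k])[:,:2]
def white(c):
    h=cv2.cvtColor(c['pixels'],cv2.COLOR_RGB2HSV); return (h[...,1]<45)&(h[...,2]>150)
def cork(c):
    h=cv2.cvtColor(c['pixels'],cv2.COLOR_RGB2HSV); return h
E
python3 - <<'E'
from h import *;import pickle
S,T=[pickle.load(open(n+'.pkl','rb')) for n in('scene','top')]
for n,t,s in(('court',(231,180),(392,249)),('plain',(271,183),(357,233)),('street',(311,187),(323,219))):
    r=[]
    for c,uv in((T,t),(S,s)):
        m=white(c)
        if n=='street': m=cv2.morphologyEx(m.astype(np.uint8),cv2.MORPH_CLOSE,np.ones((11,11)))
        k=blob(m,uv); M=cv2.moments(k.astype(np.float32)[:,None]); r.append(np.array([M['m10'],M['m01']])/M['m00'])
        P=onplane(c,k,62); print(n,uv,r[-1].round(1),'rect@62',[np.round(x,1) for x in cv2.minAreaRect(P.astype(np.float32))],'depth',depthpt(c,r[-1]+[5,0]).round(1))
    print(' tri',[np.round(x,1) for x in tri(T,r[0],S,r[1])])
for c,uv in((T,(433,159)),(S,(208,215))):
    u,v=uv;print(cv2.cvtColor(c['pixels'],cv2.COLOR_RGB2HSV)[v-3:v+4:3,u-3:u+4:3].reshape(-1,3).tolist(), plane(c,uv,7).round(1),depthpt(c,uv).round(1), plane(c,uv,7))
for n,c,box in(('top',T,(390,120,480,290)),('scene',S,(170,140,290,245))):
    x0,y0,x1,y1=box;cv2.imwrite(f'pics/{n}_tray.png',cv2.resize(c['pixels'][y0:y1,x0:x1,::-1],None,fx=3.3,fy=3.3,interpolation=cv2.INTER_CUBIC))
a=cv2.imread('pics/top_tray.png');b=cv2.imread('pics/scene_tray.png');H=max(a.shape[0],b.shape[0])
p=lambda i:cv2.copyMakeBorder(i,0,H-i.shape[0],0,0,cv2.BORDER_CONSTANT)
cv2.imwrite('pics/trays.png',np.hstack([p(a),p(b)]));print(a.shape,b.shape)
E
```

```text
court (231, 180) [230.7 179. ] rect@62 [array([528. , 193.1]), array([44.9, 44.9]), np.float64(85.9)] depth [528.2 182.3  62.3]
court (392, 249) [391.4 248.4] rect@62 [array([526.2, 191.6]), array([46.6, 47. ]), np.float64(85.7)] depth [520.5 201.1  60.9]
 tri [array([527.9, 192.5,  63.5]), np.float64(0.5)]
plain (271, 183) [270.2 182.8] rect@62 [array([522.1, 108.3]), array([44.8, 44.8]), np.float64(86.0)] depth [522.5  97.7  61.8]
plain (357, 233) [356.5 233. ] rect@62 [array([520.4, 106.7]), array([46.3, 46.8]), np.float64(85.9)] depth [516.8 117.1  63.3]
 tri [array([522.1, 107.8,  63.5]), np.float64(0.8)]
street (311, 187) [309.8 186.6] rect@62 [array([516.5,  23.6]), array([45.6, 43.9]), np.float64(87.2)] depth [516.6  12.9  63.2]
street (323, 219) [302.7 230.9] rect@62 [array([559.4,  -8.7]), array([ 94.2, 148. ]), np.float64(80.4)] depth [601.3  27.5 102.8]
 tri [array([531.4,   3.5,  25.3]), np.float64(46.9)]
[[15, 142, 149], [15, 139, 145], [15, 144, 135], [15, 137, 132], [15, 141, 130], [15, 138, 133], [15, 139, 134], [15, 139, 138], [15, 139, 128]] [ 593.7 -252.4    7. ] [ 593.7 -252.4    6.9] [ 593.69293005 -252.38873417    7.        ]
[[14, 108, 158], [14, 108, 161], [14, 109, 161], [14, 107, 165], [14, 111, 163], [15, 110, 150], [14, 110, 163], [14, 111, 173], [14, 108, 173]] [ 589.8 -254.1    7. ] [ 590.4 -253.6    7.8] [ 589.77271032 -254.14880409    7.        ]
(561, 297, 3) (346, 396, 3)
```

View pics/trays.png

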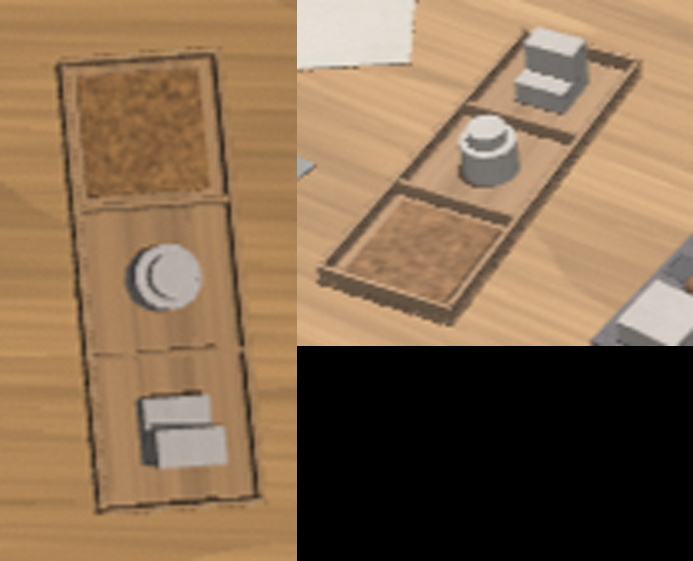

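The courtyard insert is in bay2 at about (528,193), top at z≈62–63, with the model's yaw about -3.9°. The pad centre is about (590.5,-254), top at z≈7, with yaw about +5.6°. Its corners in the tray crop are near (77,78), (203,68), (212,187) and (88,197). I'll move above the insert with the fingers shut.

Call:
play_rows(moves=[{"linear":[43,-37,0],"turn":0.1,"fingers":-1},{"linear":[86,-74,0],"turn":0.2,"fingers":-1},{"linear":[129,-111,0],"turn":0.285,"fingers":-1},{"linear":[172,-148,0],"turn":0.285,"fingers":-1},{"linear":[215,-185,0],"turn":0.285,"fingers":-1},{"linear":[258,-222,0],"turn":0.285,"fingers":-1},{"linear":[301,-259,0],"turn":0.285,"fingers":-1},{"linear":[346,-300,0],"turn":0.285,"fingers":-1}])

```text
time: 0.9
tool_pos: [485.2, 229.5, 194.0]
tcp_rot: [-3.141, -0.0, 1.503]
contact_force: [-0.1, 0.1, -0.3]
grip_width: 31.9
```

Call:
play_rows(moves=[{"linear":[0,0,-30],"turn":0,"fingers":-1},{"linear":[0,0,-60],"turn":0,"fingers":-1},{"linear":[0,0,-90],"turn":0,"fingers":-1},{"linear":[0,0,-100],"turn":0,"fingers":-1},{"linear":[0,0,-100],"turn":0,"fingers":-1},{"linear":[0,0,-100],"turn":0,"fingers":-1}])

```text
time: 1.5
tool_pos: [484.7, 231.6, 95.3]
tcp_rot: [3.14, -0.001, 1.503]
contact_force: [-0.4, -0.3, 0.1]
grip_width: 0.3
```

Call:
play_rows(moves=[{"linear":[20,-18,0],"turn":0,"fingers":-1},{"linear":[43,-39,0],"turn":0,"fingers":-1},{"linear":[43,-39,0],"turn":0,"fingers":-1},{"linear":[43,-39,0],"turn":0,"fingers":-1}])

```text
time: 1.9
tool_pos: [527.9, 192.2, 95.6]
tcp_rot: [3.14, -0.001, 1.502]
contact_force: [-0.4, 0.3, -0.2]
grip_width: 0.5
```

Run:
```python
from plant import bot, imaging
import cv2,numpy as np
print(bot.get_obs()['tool_pos'])
a=imaging.capture('scene')['pixels'][170:310,310:470,::-1];b=imaging.capture('top')['pixels'][120:260,160:320,::-1]
cv2.imwrite('pics/pre.png',cv2.resize(np.hstack([a,b]),None,fx=2.5,fy=2.5,interpolation=cv2.INTER_CUBIC))
```

```text
[527.8981916  192.18231523  95.5603919 ]
```

View pics/pre.png

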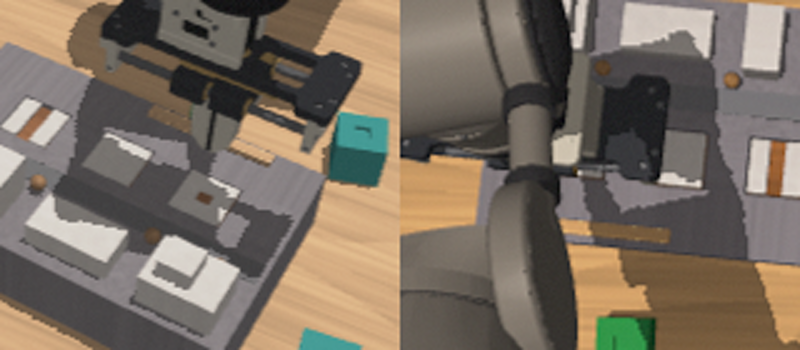

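The shut fingertips (left crop, about (210,150)) stand 33 mm over the courtyard roof (about (205,198)), consistent with the measured position. Next I descend to just above the roof.

Call:
play_rows(moves=[{"linear":[0,0,-15],"turn":0,"fingers":-1},{"linear":[0,0,-25],"turn":0,"fingers":-1},{"linear":[0,0,-29],"turn":0,"fingers":-1},{"linear":[0,0,-30],"turn":0,"fingers":-1},{"linear":[0,0,-30],"turn":0,"fingers":-1},{"linear":[0,0,-30],"turn":0,"fingers":-1}])

```text
time: 2.6
tool_pos: [527.3, 192.3, 64.7]
tcp_rot: [3.141, -0.0, 1.503]
contact_force: [0.4, -0.2, -0.1]
grip_width: -0.1
```

Call:
play_rows(moves=[{"linear":[0,0,-1],"turn":0,"fingers":-1},{"linear":[0,0,-2],"turn":0,"fingers":-1},{"linear":[0,0,-3],"turn":0,"fingers":-1},{"linear":[0,0,-4],"turn":0,"fingers":-1},{"linear":[0,0,-5],"turn":0,"fingers":-1},{"linear":[0,0,-5],"turn":0,"fingers":-1}])

```text
time: 3.2
tool_pos: [527.0, 192.2, 59.1]
tcp_rot: [-3.141, -0.0, 1.503]
contact_force: [-0.8, 0.1, 0.2]
grip_width: 0.5
```

Call:
play_rows(moves=[{"linear":[0,0,-1],"turn":0,"fingers":-1},{"linear":[0,0,-2],"turn":0,"fingers":-1},{"linear":[0,0,-2],"turn":0,"fingers":-1},{"linear":[0,0,-2],"turn":0,"fingers":-1}])

```text
time: 3.6
tool_pos: [527.1, 192.2, 57.2]
tcp_rot: [-3.142, -0.0, 1.503]
contact_force: [0.6, -0.0, -0.7]
grip_width: 0.6
```

Call:
play_rows(moves=[{"linear":[0,0,-1],"turn":0,"fingers":-1},{"linear":[0,0,-2],"turn":0,"fingers":-1},{"linear":[0,0,-2],"turn":0,"fingers":-1}])

```text
time: 3.9
tool_pos: [526.9, 192.2, 55.1]
tcp_rot: [-3.141, 0.0, 1.503]
contact_force: [-0.4, -0.4, -0.4]
grip_width: 0.8
```

Run:
```python
from plant import bot, imaging
import cv2,numpy as np
from h import *
o=bot.get_obs();print(o['tool_pos'],o['contact_force'])
c=imaging.capture('scene')
K=rot(c).T@(o['tool_pos']-c['origin']);K=c['mtx']@K;print('tip px',K[:2]/K[2],'depth tip',K[2])
a=c['pixels'][195:275,340:440,::-1]
cv2.imwrite('pics/pr2.png',cv2.resize(a,None,fx=7,fy=7,interpolation=cv2.INTER_CUBIC))
```

```text
[526.93895673 192.16258141  55.05710003] [-0.40509161 -0.40153561 -0.42468093]
tip px [391.10962047 250.71695523] depth tip 1085.4181843008716
```

View pics/pr2.png

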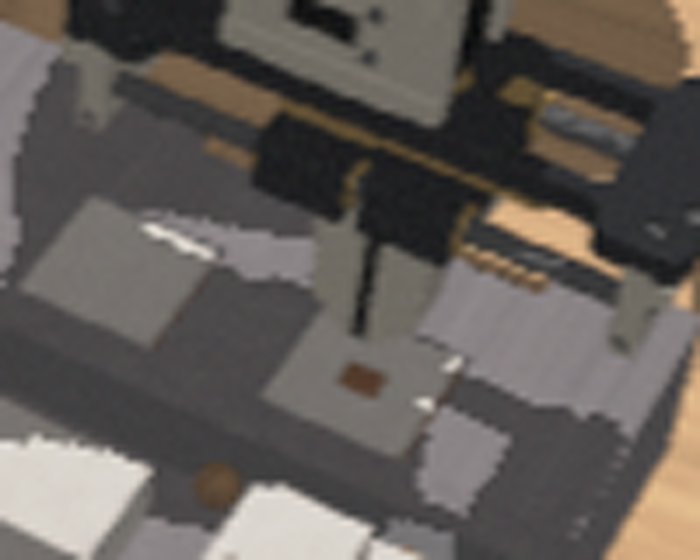

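The visible tip is at about (393,243), but the reported TCP projects to (391,251), and there is still no contact. I'll measure the tip by depth.

Run:
```python
from plant import bot, imaging
import numpy as np
from h import *
c=imaging.capture('scene')
for u in (388,391,393,396,399):
    print(u,[(v,depthpt(c,(u,v)).round(0).tolist() if 0 else (lambda z:(ray(c,(u,v))[0]+ray(c,(u,v))[1]*z).round(0).tolist())(c['range_z'][v,u])) for v in range(228,254,2)])
```

```text
388 [(228, [537.0, 180.0, 128.0]), (230, [536.0, 180.0, 122.0]), (232, [536.0, 181.0, 116.0]), (234, [536.0, 182.0, 110.0]), (236, [536.0, 183.0, 105.0]), (238, [536.0, 183.0, 99.0]), (240, [1247.0, 374.0, 869.0]), (242, [515.0, 179.0, 65.0]), (244, [520.0, 181.0, 64.0]), (246, [526.0, 183.0, 65.0]), (248, [530.0, 185.0, 63.0]), (250, [538.0, 188.0, 66.0]), (252, [541.0, 190.0, 64.0])]
391 [(228, [534.0, 185.0, 129.0]), (230, [536.0, 187.0, 125.0]), (232, [537.0, 188.0, 121.0]), (234, [537.0, 188.0, 115.0]), (236, [534.0, 188.0, 106.0]), (238, [536.0, 189.0, 102.0]), (240, [536.0, 190.0, 96.0]), (242, [535.0, 191.0, 90.0]), (244, [517.0, 187.0, 65.0]), (246, [520.0, 188.0, 61.0]), (248, [522.0, 190.0, 57.0]), (250, [529.0, 192.0, 59.0]), (252, [537.0, 195.0, 62.0])]
393 [(228, [560.0, 196.0, 158.0]), (230, [535.0, 191.0, 126.0]), (232, [536.0, 192.0, 122.0]), (234, [534.0, 192.0, 114.0]), (236, [535.0, 193.0, 109.0]), (238, [536.0, 194.0, 105.0]), (240, [538.0, 195.0, 102.0]), (242, [538.0, 196.0, 95.0]), (244, [515.0, 191.0, 64.0]), (246, [521.0, 193.0, 65.0]), (248, [524.0, 195.0, 62.0]), (250, [526.0, 196.0, 59.0]), (252, [535.0, 199.0, 62.0])]
396 [(228, [564.0, 203.0, 164.0]), (230, [538.0, 197.0, 132.0]), (232, [538.0, 198.0, 127.0]), (234, [537.0, 199.0, 120.0]), (236, [537.0, 199.0, 114.0]), (238, [537.0, 200.0, 108.0]), (240, [538.0, 201.0, 105.0]), (242, [538.0, 202.0, 99.0]), (244, [507.0, 195.0, 59.0]), (246, [516.0, 198.0, 63.0]), (248, [521.0, 200.0, 62.0]), (250, [1247.0, 374.0, 869.0]), (252, [532.0, 204.0, 63.0])]
399 [(228, [563.0, 209.0, 167.0]), (230, [564.0, 210.0, 162.0]), (232, [539.0, 205.0, 131.0]), (234, [537.0, 205.0, 124.0]), (236, [540.0, 206.0, 121.0]), (238, [537.0, 206.0, 112.0]), (240, [540.0, 208.0, 109.0]), (242, [503.0, 200.0, 64.0]), (244, [507.0, 202.0, 62.0]), (246, [512.0, 204.0, 61.0]), (248, [518.0, 206.0, 62.0]), (250, [526.0, 209.0, 66.0]), (252, [529.0, 210.0, 62.0])]
```

By depth, the finger front face is at x≈536 and its lower edge at z≈88. The tips are therefore about 33 mm higher than the reported TCP, which explains the missing contact. I'll keep going down, watching the force.

Call:
play_rows(moves=[{"linear":[0,0,-8],"turn":0,"fingers":-1},{"linear":[0,0,-14],"turn":0,"fingers":-1},{"linear":[0,0,-17],"turn":0,"fingers":-1},{"linear":[0,0,-18],"turn":0,"fingers":-1},{"linear":[0,0,-18],"turn":0,"fingers":-1}])

```text
time: 4.5
tool_pos: [526.9, 192.2, 37.0]
tcp_rot: [-3.141, 0.0, 1.503]
contact_force: [-0.1, -0.0, -0.2]
grip_width: 0.5
```

Call:
play_rows(moves=[{"linear":[0,0,-1],"turn":0,"fingers":-1},{"linear":[0,0,-2],"turn":0,"fingers":-1},{"linear":[0,0,-2],"turn":0,"fingers":-1}])

```text
time: 4.8
tool_pos: [527.1, 192.2, 35.2]
tcp_rot: [3.142, -0.0, 1.503]
contact_force: [0.0, -0.3, -0.3]
grip_width: 0.8
```

Run:
```python
from plant import bot, imaging
import cv2,numpy as np
from h import *
o=bot.get_obs();print(o['tool_pos'],o['contact_force'])
c=imaging.capture('scene')
for u in (389,391,393,396):
    o_,d=zip(*[ray(c,(u,v)) for v in range(236,256)]);P=np.array(o_)+np.array(d)*c['range_z'][236:256,u][:,None];print(u,[f'{v+236}:{p[0]:.0f},{p[2]:.0f}' for v,p in enumerate(P)])
cv2.imwrite('pics/pr3.png',cv2.resize(c['pixels'][195:275,340:440,::-1],None,fx=7,fy=7,interpolation=cv2.INTER_CUBIC))
```

```text
[527.06988706 192.19872109  35.21757607] [ 0.0105422  -0.33475561 -0.28959439]
389 ['236:537,107', '237:537,104', '238:537,102', '239:538,100', '240:536,95', '241:535,91', '242:538,91', '243:539,89', '244:536,83', '245:535,79', '246:537,78', '247:539,77', '248:537,72', '249:528,59', '250:534,62', '251:535,60', '252:540,63', '253:543,64', '254:543,61', '255:546,61']
391 ['236:537,110', '237:536,106', '238:536,102', '239:536,99', '240:534,94', '241:536,94', '242:535,90', '243:535,87', '244:537,86', '245:538,84', '246:537,80', '247:534,74', '248:535,72', '249:538,72', '250:536,67', '251:533,61', '252:538,63', '253:541,64', '254:542,62', '255:546,64']
393 ['236:563,139', '237:537,109', '238:537,106', '239:536,102', '240:539,102', '241:538,98', '242:536,94', '243:537,91', '244:537,88', '245:538,86', '246:538,83', '247:536,79', '248:537,76', '249:538,75', '250:526,58', '251:529,59', '252:535,62', '253:538,63', '254:540,62', '255:542,62']
396 ['236:563,142', '237:563,140', '238:535,107', '239:537,106', '240:537,103', '241:537,101', '242:538,99', '243:538,96', '244:539,93', '245:536,88', '246:539,88', '247:540,86', '248:539,82', '249:538,78', '250:527,63', '251:526,59', '252:532,63', '253:536,64', '254:539,64', '255:541,64']
```

View pics/pr3.png

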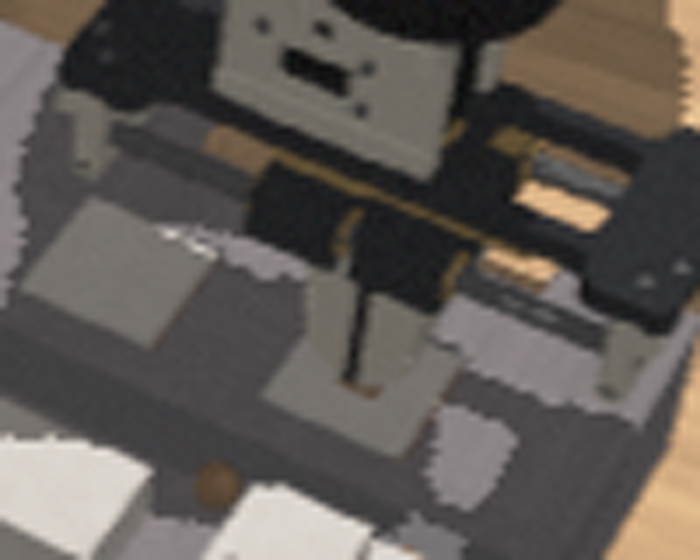

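The tips are now about 8 mm above the roof, with the courtyard visible beneath them at about (362,390). I need to check how low the end posts of the gripper body hang: the left one near (90,170) and the right near (610,390).

Run:
```python
from plant import bot, imaging
import numpy as np
from h import *
c=imaging.capture('scene')
for u,vs in ((352,range(208,224,2)),(353,range(208,224,2)),(427,range(236,256,2)),(429,range(236,256,2)),(384,range(224,242,2)),(398,range(224,242,2))):
    print(u,[(v,*[int(x) for x in (lambda o,d:o+d*c['range_z'][v,u])(*ray(c,(u,v)))]) for v in vs])
```

```text
352 [(208, 556, 105, 167), (210, 556, 105, 161), (212, 559, 106, 159), (214, 558, 106, 152), (216, 556, 106, 145), (218, 558, 107, 142), (220, 486, 80, 59), (222, 492, 83, 60)]
353 [(208, 556, 107, 168), (210, 558, 108, 165), (212, 555, 107, 156), (214, 557, 108, 153), (216, 559, 109, 149), (218, 557, 109, 141), (220, 556, 109, 135), (222, 493, 85, 61)]
427 [(236, 566, 265, 175), (238, 568, 266, 173), (240, 568, 267, 167), (242, 566, 268, 160), (244, 568, 269, 157), (246, 570, 270, 153), (248, 567, 271, 146), (250, 567, 271, 140), (252, 569, 273, 137), (254, 505, 264, 62)]
429 [(236, 566, 269, 177), (238, 569, 270, 175), (240, 568, 271, 170), (242, 567, 271, 163), (244, 568, 273, 159), (246, 567, 273, 153), (248, 569, 275, 150), (250, 568, 275, 143), (252, 498, 266, 63), (254, 503, 268, 62)]
384 [(224, 559, 176, 159), (226, 561, 178, 155), (228, 562, 179, 151), (230, 561, 179, 144), (232, 559, 179, 136), (234, 537, 173, 107), (236, 535, 173, 99), (238, 535, 174, 94), (240, 537, 175, 90)]
398 [(224, 550, 202, 163), (226, 550, 203, 158), (228, 553, 204, 155), (230, 558, 206, 155), (232, 562, 208, 154), (234, 562, 209, 149), (236, 564, 210, 146), (238, 564, 210, 140), (240, 538, 205, 106)]
```

Call:
play_rows(moves=[{"linear":[0,0,-2],"turn":0,"fingers":-1},{"linear":[0,0,-4],"turn":0,"fingers":-1},{"linear":[0,0,-4],"turn":0,"fingers":-1},{"linear":[0,0,-4],"turn":0,"fingers":-1}])

```text
time: 5.3
tool_pos: [527.0, 192.2, 31.1]
tcp_rot: [-3.141, -0.0, 1.503]
contact_force: [0.6, -0.4, 0.3]
grip_width: 0.3
```

The body bottoms are at about 133 and the tips at about 70, so the whole tool really sits about 34 mm above the reported z. I'll use that offset and press slowly.

Call:
play_rows(moves=[{"linear":[0,0,-1],"turn":0,"fingers":-1},{"linear":[0,0,-2],"turn":0,"fingers":-1},{"linear":[0,0,-2],"turn":0,"fingers":-1}])

```text
time: 5.6
tool_pos: [527.1, 192.2, 29.4]
tcp_rot: [3.141, -0.0, 1.503]
contact_force: [-0.8, 0.5, 1.8]
grip_width: 0.2
```

Call:
play_rows(moves=[{"linear":[0,0,-1],"turn":0,"fingers":-1},{"linear":[0,0,-1],"turn":0,"fingers":-1}])

```text
time: 5.8
tool_pos: [527.1, 192.2, 28.4]
tcp_rot: [3.141, -0.0, 1.503]
contact_force: [-1.5, -0.5, 3.4]
grip_width: 0.7
```

Call:
play_rows(moves=[{"linear":[0,0,-1],"turn":0,"fingers":-1},{"linear":[0,0,-1],"turn":0,"fingers":-1}])

```text
time: 6.0
tool_pos: [527.1, 192.2, 27.5]
tcp_rot: [3.141, -0.0, 1.503]
contact_force: [-1.0, 0.5, 5.6]
grip_width: 0.5
```

Contact came at about 29.5, so tip offset ≈ 33. I'll press to about 24, then back off.

Call:
play_rows(moves=[{"linear":[0,0,-1],"turn":0,"fingers":-1},{"linear":[0,0,-2],"turn":0,"fingers":-1},{"linear":[0,0,-2],"turn":0,"fingers":-1}])

```text
time: 6.3
tool_pos: [527.1, 192.3, 25.6]
tcp_rot: [3.141, -0.0, 1.503]
contact_force: [-1.9, 0.4, 5.1]
grip_width: 0.2
```

Call:
play_rows(moves=[{"linear":[0,0,-1],"turn":0,"fingers":-1},{"linear":[0,0,-1.5],"turn":0,"fingers":-1},{"linear":[0,0,-1.5],"turn":0,"fingers":-1}])

```text
time: 6.6
tool_pos: [527.1, 192.3, 24.2]
tcp_rot: [3.141, -0.0, 1.503]
contact_force: [-2.5, -1.0, 7.4]
grip_width: 0.6
```

Call:
play_rows(moves=[{"linear":[0,0,10],"turn":0,"fingers":-1},{"linear":[0,0,30],"turn":0,"fingers":-1},{"linear":[0,0,50],"turn":0,"fingers":-1},{"linear":[0,0,70],"turn":0,"fingers":-1},{"linear":[0,0,70],"turn":0,"fingers":0.5},{"linear":[0,0,70],"turn":0,"fingers":0.5},{"linear":[0,0,70],"turn":0,"fingers":0.5},{"linear":[0,0,70],"turn":0,"fingers":0.5}])

```text
time: 7.4
tool_pos: [526.4, 192.0, 92.6]
tcp_rot: [-3.14, 0.001, 1.503]
contact_force: [0.2, -0.6, 0.2]
grip_width: 27.5
```

Run:
```python
from plant import bot, imaging
import cv2,numpy as np
from h import *
o=bot.get_obs();print(o['tool_pos'],o['contact_force'],o['grip_width'])
c=imaging.capture('scene')
for u in (388,391,394,397):
    o_,d=zip(*[ray(c,(u,v)) for v in range(215,265,2)]);P=np.array(o_)+np.array(d)*c['range_z'][215:265:2,u][:,None];print(u,[f'{215+2*v}:{p[0]:.0f},{p[1]:.0f},{p[2]:.0f}' for v,p in enumerate(P)])
cv2.imwrite('pics/up.png',cv2.resize(c['pixels'][175:275,330:450,::-1],None,fx=6,fy=6,interpolation=cv2.INTER_CUBIC))
```

```text
[526.3835036  192.01008232  92.58623029] [ 0.17069492 -0.55867833  0.17723262] 27.473258003918936
388 ['215:535,175,162', '217:536,176,157', '219:535,176,151', '221:533,177,144', '223:531,177,137', '225:530,177,130', '227:471,162,63', '229:502,171,89', '231:510,174,92', '233:514,175,90', '235:521,178,91', '237:527,181,93', '239:532,183,92', '241:536,184,91', '243:542,187,91', '245:547,189,91', '247:547,189,85', '249:550,191,83', '251:551,192,78', '253:549,192,70', '255:549,193,64', '257:554,195,64', '259:561,197,66', '261:564,199,63', '263:568,201,62']
391 ['215:520,177,150', '217:520,178,144', '219:519,178,138', '221:515,178,129', '223:462,164,69', '225:465,166,66', '227:470,168,65', '229:474,170,63', '231:507,180,92', '233:513,182,92', '235:517,183,91', '237:522,186,91', '239:525,187,88', '241:531,189,88', '243:539,192,91', '245:543,194,90', '247:548,196,89', '249:552,198,88', '251:549,198,79', '253:552,199,76', '255:552,200,71', '257:548,200,60', '259:555,202,62', '261:562,204,64', '263:566,206,63']
394 ['215:385,148,20', '217:384,149,13', '219:383,149,5', '221:451,168,67', '223:459,171,70', '225:463,172,67', '227:464,173,62', '229:471,176,63', '231:475,178,62', '233:506,187,89', '235:515,189,92', '237:519,191,91', '239:522,193,88', '241:526,194,86', '243:536,198,91', '245:542,200,92', '247:543,201,88', '249:549,203,88', '251:548,204,82', '253:551,205,79', '255:550,206,72', '257:551,207,67', '259:550,207,59', '261:557,210,62', '263:563,212,63']
397 ['215:381,155,20', '217:383,156,15', '219:381,156,6', '221:382,157,1', '223:455,176,68', '225:461,179,69', '227:463,180,65', '229:466,181,62', '231:473,184,63', '233:506,193,91', '235:510,195,90', '237:514,196,89', '239:522,199,91', '241:527,201,90', '243:534,203,92', '245:538,205,91', '247:544,207,92', '249:546,209,88', '251:551,211,89', '253:552,212,83', '255:551,212,77', '257:553,213,72', '259:551,214,64', '261:555,215,63', '263:559,217,62']
```

View pics/up.png

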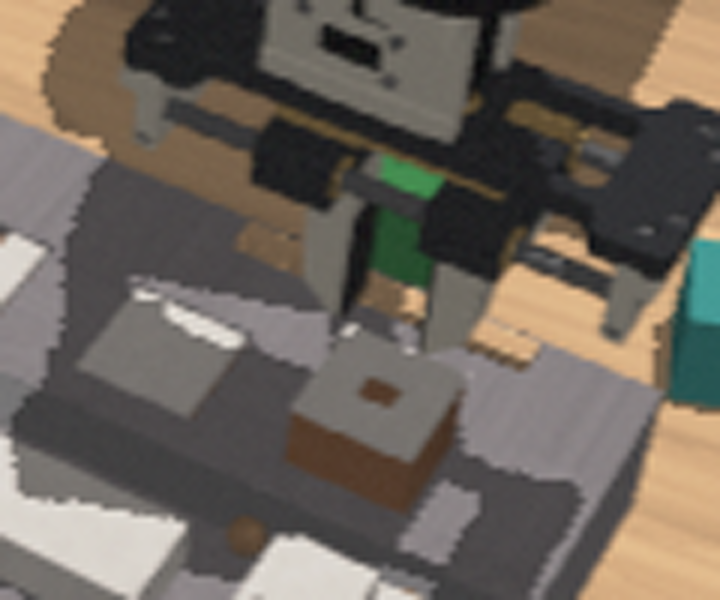

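The insert has sprung up: roof at z≈91, courtyard at about (380,390) in the crop, and the plain insert still flush. Next I open the fingers and straddle it.

Call:
play_rows(moves=[{"linear":[0,0,0],"turn":0,"fingers":0.5},{"linear":[0,0,0],"turn":0,"fingers":0.5},{"linear":[0,0,0],"turn":0,"fingers":0.5},{"linear":[0,0,0],"turn":0,"fingers":0.5},{"linear":[0,0,0],"turn":0,"fingers":0.5},{"linear":[0,0,-15],"turn":0,"fingers":0.5},{"linear":[0,0,-25],"turn":0,"fingers":0.5},{"linear":[0,0,-25],"turn":0,"fingers":0.5}])

```text
time: 8.25
tool_pos: [525.9, 191.9, 67.2]
tcp_rot: [-3.139, 0.001, 1.503]
contact_force: [-0.6, -0.6, 0.0]
grip_width: 68.9
```

Call:
play_rows(moves=[{"linear":[0,0,-10],"turn":0,"fingers":0.5},{"linear":[0,0,-20],"turn":0,"fingers":0.5},{"linear":[0,0,-30],"turn":0,"fingers":0.5},{"linear":[0,0,-34],"turn":0,"fingers":0.5},{"linear":[0,0,-35],"turn":0,"fingers":0.5},{"linear":[0,0,-35],"turn":0,"fingers":0.5}])

```text
time: 8.85
tool_pos: [527.1, 192.2, 33.6]
tcp_rot: [-3.141, -0.0, 1.503]
contact_force: [0.2, -0.3, 0.2]
grip_width: 68.9
```

Call:
play_rows(moves=[{"linear":[0,0,0],"turn":0,"fingers":-1},{"linear":[0,0,0],"turn":0,"fingers":-1},{"linear":[0,0,0],"turn":0,"fingers":-1},{"linear":[0,0,0],"turn":0,"fingers":-1},{"linear":[0,0,0],"turn":0,"fingers":-1},{"linear":[0,0,0],"turn":0,"fingers":-1}])

```text
time: 9.45
tool_pos: [527.2, 192.3, 33.9]
tcp_rot: [3.141, -0.0, 1.503]
contact_force: [-0.2, 0.7, 1.3]
grip_width: 45.7
```

Call:
play_rows(moves=[{"linear":[0,0,5],"turn":0,"fingers":-1},{"linear":[0,0,10],"turn":0,"fingers":-1},{"linear":[0,0,20],"turn":0,"fingers":-1},{"linear":[0,0,35],"turn":0,"fingers":-1},{"linear":[0,0,50],"turn":0,"fingers":-1},{"linear":[0,0,65],"turn":0,"fingers":-1},{"linear":[0,0,80],"turn":0,"fingers":-1},{"linear":[0,0,80],"turn":0,"fingers":-1}])

```text
time: 10.25
tool_pos: [528.5, 192.6, 116.5]
tcp_rot: [3.137, -0.001, 1.503]
contact_force: [-0.1, 0.1, -0.5]
grip_width: 45.9
```

The grip held at 45.9 mm. Now I carry it to the pad.

Call:
play_rows(moves=[{"linear":[2,-15,5],"turn":0.02,"fingers":-1},{"linear":[6,-40,5],"turn":0.05,"fingers":-1},{"linear":[10,-70,5],"turn":0.08,"fingers":-1},{"linear":[14,-100,5],"turn":0.11,"fingers":-1},{"linear":[18,-130,5],"turn":0.14,"fingers":-1},{"linear":[23,-160,5],"turn":0.165,"fingers":-1},{"linear":[27,-190,5],"turn":0.165,"fingers":-1},{"linear":[31,-220,5],"turn":0.165,"fingers":-1}])

```text
time: 11.05
tool_pos: [557.7, -29.0, 118.3]
tcp_rot: [-3.141, -0.0, 1.668]
contact_force: [0.5, 0.9, -1.0]
grip_width: 45.8
```

Call:
play_rows(moves=[{"linear":[4,-30,0],"turn":0,"fingers":-1},{"linear":[8,-60,0],"turn":0,"fingers":-1},{"linear":[12,-90,0],"turn":0,"fingers":-1},{"linear":[17,-120,0],"turn":0,"fingers":-1},{"linear":[21,-150,0],"turn":0,"fingers":-1},{"linear":[25,-180,0],"turn":0,"fingers":-1},{"linear":[29,-205,0],"turn":0,"fingers":-1},{"linear":[32,-226,0],"turn":0,"fingers":-1}])

```text
time: 11.85
tool_pos: [589.7, -255.3, 118.0]
tcp_rot: [-3.141, -0.001, 1.667]
contact_force: [-0.2, 0.6, -1.8]
grip_width: 45.9
```

Call:
play_rows(moves=[{"linear":[0,0,0],"turn":0,"fingers":-1},{"linear":[0,0,0],"turn":0,"fingers":-1},{"linear":[0,0,0],"turn":0,"fingers":-1}])

```text
time: 12.15
tool_pos: [589.8, -252.7, 118.4]
tcp_rot: [-3.141, -0.001, 1.669]
contact_force: [-0.1, -0.3, -1.5]
grip_width: 45.7
```

Now I lower to about 20 mm above the pad and check by depth.

Call:
play_rows(moves=[{"linear":[0,-1,-20],"turn":0,"fingers":-1},{"linear":[0,-1,-45],"turn":0,"fingers":-1},{"linear":[0,-1,-70],"turn":0,"fingers":-1},{"linear":[0,-1,-90],"turn":0,"fingers":-1},{"linear":[0,-1,-100],"turn":0,"fingers":-1},{"linear":[0,-1,-103],"turn":0,"fingers":-1},{"linear":[0,-1,-103],"turn":0,"fingers":-1},{"linear":[0,-1,-103],"turn":0,"fingers":-1}])

```text
time: 12.95
tool_pos: [590.9, -255.0, 17.0]
tcp_rot: [3.14, 0.001, 1.668]
contact_force: [0.2, 0.1, -0.8]
grip_width: 45.7
```

Run:
```python
from plant import bot, imaging
import cv2,numpy as np
from h import *
o=bot.get_obs();print(o['tool_pos'],o['contact_force'],o['grip_width'])
c=imaging.capture('scene')
for u in (200,204,208,212,216):
    o_,d=zip(*[ray(c,(u,v)) for v in range(190,235,2)]);P=np.array(o_)+np.array(d)*c['range_z'][190:235:2,u][:,None];print(u,[f'{190+2*v}:{p[0]:.0f},{p[1]:.0f},{p[2]:.0f}' for v,p in enumerate(P)])
cv2.imwrite('pics/place.png',cv2.resize(c['pixels'][140:250,150:290,::-1],None,fx=5,fy=5,interpolation=cv2.INTER_CUBIC))
```

```text
[ 590.86964202 -255.01471719   16.99263743] [ 0.17712846  0.05497394 -0.83249383] 45.69704526525132
200 ['190:581,-273,73', '192:586,-270,72', '194:594,-263,75', '196:599,-259,75', '198:603,-257,72', '200:607,-254,71', '202:612,-251,70', '204:612,-251,64', '206:611,-254,55', '208:614,-252,51', '210:616,-251,47', '212:612,-256,36', '214:613,-256,29', '216:603,-268,8', '218:607,-265,7', '220:614,-259,9', '222:619,-256,8', '224:627,-249,11', '226:631,-246,9', '228:643,-235,20', '230:642,-238,10', '232:642,-239,3', '234:645,-237,-0']
204 ['190:625,-219,130', '192:624,-221,123', '194:581,-263,65', '196:590,-255,70', '198:602,-245,77', '200:605,-243,74', '202:611,-239,75', '204:613,-238,70', '206:612,-241,61', '208:611,-242,54', '210:612,-242,48', '212:612,-243,41', '214:613,-244,36', '216:596,-261,6', '218:603,-256,8', '220:609,-252,8', '222:617,-245,11', '224:620,-243,8', '226:625,-239,8', '228:629,-237,5', '230:643,-224,18', '232:642,-226,9', '234:641,-228,1']
208 ['190:621,-211,131', '192:619,-213,123', '194:585,-247,75', '196:591,-243,75', '198:594,-240,73', '200:600,-236,73', '202:60
[... 481 characters left out ...]
28,57', '208:596,-232,46', '210:596,-233,39', '212:597,-233,33', '214:598,-233,27', '216:589,-243,8', '218:593,-240,7', '220:600,-235,8', '222:607,-229,10', '224:611,-226,9', '226:615,-224,6', '228:622,-218,9', '230:626,-216,7', '232:641,-203,20', '234:641,-203,14']
216 ['190:614,-195,132', '192:609,-200,121', '194:594,-214,96', '196:596,-213,93', '198:598,-213,88', '200:597,-214,80', '202:596,-217,72', '204:596,-217,66', '206:582,-231,41', '208:582,-232,34', '210:569,-245,11', '212:573,-242,9', '214:579,-238,9', '216:583,-235,7', '218:590,-230,8', '220:595,-226,8', '222:602,-221,9', '224:606,-218,8', '226:612,-214,9', '228:617,-210,8', '230:621,-208,6', '232:635,-196,18', '234:639,-194,16']
```

View pics/place.png

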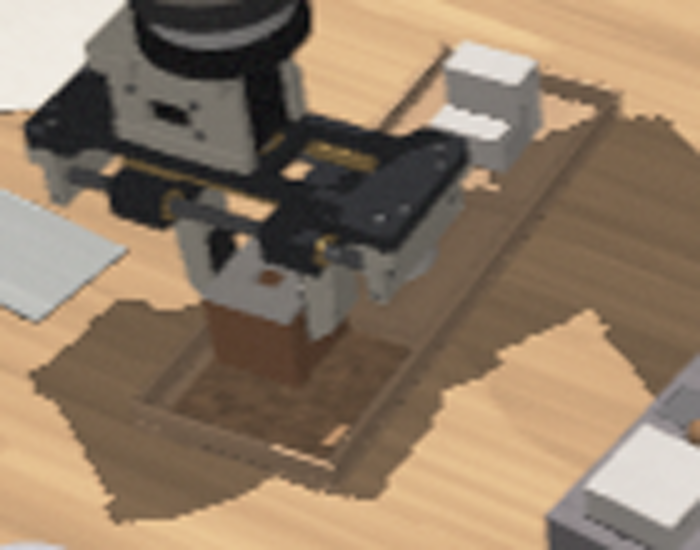

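The insert hangs upright over the pad. Its top is at z≈73 and bottom at about 28, with the front face at x≈612, so the centre is near (590,-253). I'll lower the last 21 mm, slowly at the end.

Call:
play_rows(moves=[{"linear":[0,1,-6],"turn":0,"fingers":-1},{"linear":[0,1,-12],"turn":0,"fingers":-1},{"linear":[0,1,-16],"turn":0,"fingers":-1},{"linear":[0,1,-17],"turn":0,"fingers":-1},{"linear":[0,1,-18],"turn":0,"fingers":-1},{"linear":[0,1,-18],"turn":0,"fingers":-1}])

```text
time: 13.6
tool_pos: [590.1, -253.8, -2.4]
tcp_rot: [-3.142, -0.0, 1.668]
contact_force: [0.2, 0.0, -1.7]
grip_width: 45.8
```

Call:
play_rows(moves=[{"linear":[0,0,-1],"turn":0,"fingers":-1},{"linear":[0,0,-1],"turn":0,"fingers":-1}])

```text
time: 13.8
tool_pos: [590.1, -253.8, -3.2]
tcp_rot: [3.141, -0.0, 1.668]
contact_force: [0.4, 0.9, -2.0]
grip_width: 45.8
```

Call:
play_rows(moves=[{"linear":[0,0,-1],"turn":0,"fingers":-1},{"linear":[0,0,-1],"turn":0,"fingers":-1}])

```text
time: 14.0
tool_pos: [590.2, -253.9, -4.0]
tcp_rot: [3.141, 0.0, 1.668]
contact_force: [-0.7, 0.2, 0.4]
grip_width: 45.7
```

Call:
play_rows(moves=[{"linear":[0,0,-0.5],"turn":0,"fingers":-1},{"linear":[0,0,-0.5],"turn":0,"fingers":-1}])

```text
time: 14.2
tool_pos: [590.3, -253.9, -4.0]
tcp_rot: [3.141, 0.0, 1.668]
contact_force: [-3.5, 1.3, 5.1]
grip_width: 45.6
```

It is resting on the pad with 5 N up. I'll release and rise.

Call:
play_rows(moves=[{"linear":[0,0,0],"turn":0,"fingers":0.4},{"linear":[0,0,0],"turn":0,"fingers":0.4},{"linear":[0,0,0],"turn":0,"fingers":0.4},{"linear":[0,0,0],"turn":0,"fingers":0.4},{"linear":[0,0,0],"turn":0,"fingers":0.4}])

```text
time: 14.7
tool_pos: [590.0, -253.8, -4.9]
tcp_rot: [-3.141, -0.0, 1.668]
contact_force: [0.0, -0.5, -0.1]
grip_width: 64.4
```

Call:
play_rows(moves=[{"linear":[0,0,10],"turn":0,"fingers":0.4},{"linear":[0,0,25],"turn":0,"fingers":0.4},{"linear":[0,0,50],"turn":0,"fingers":0.4},{"linear":[0,0,80],"turn":0,"fingers":0.4},{"linear":[-30,0,110],"turn":0,"fingers":0.4},{"linear":[-70,0,130],"turn":0,"fingers":0.4},{"linear":[-110,0,140],"turn":0,"fingers":0.4},{"linear":[-110,0,140],"turn":0,"fingers":0.4}])

```text
time: 15.5
tool_pos: [477.0, -253.9, 138.5]
tcp_rot: [3.141, 0.002, 1.666]
contact_force: [-0.3, -0.9, -0.2]
grip_width: 64.1
```

Run:
```python
from plant import bot, imaging
import cv2,numpy as np
from h import *
o=bot.get_obs();print(o['time'],o['tool_pos'],o['contact_force'],o['grip_width'])
c=imaging.capture('scene')
# roof points of the insert by depth
v,u=np.mgrid[185:230,185:232];d=c['range_z'][185:230,185:232].ravel()
uv=np.c_[u.ravel(),v.ravel(),np.ones(u.size)];P=np.array(c['origin'])+(rot(c)@(np.linalg.inv(c['mtx'])@uv.T)).T*d[:,None]
k=(abs(P[:,2]-52)<5)&(abs(P[:,0]-590)<60)&(abs(P[:,1]+254)<60);Q=P[k];print(len(Q),'roof range',np.percentile(Q,[3,97],axis=0).round(1),'mid',np.percentile(Q,[3,97],axis=0).mean(0).round(1))
K=np.c_[Q[:,:2],np.ones(len(Q))];print('tilt',np.linalg.lstsq(K,Q[:,2],rcond=None)[0][:2])
cv2.imwrite('pics/end.png',cv2.resize(c['pixels'][140:310,150:450,::-1],None,fx=2.6,fy=2.6,interpolation=cv2.INTER_CUBIC))
```

```text
15.5 [ 477.03541421 -253.9015867   138.51090683] [-0.25912602 -0.94168374 -0.21858579] 64.1064214096043
310 roof range [[ 567.6 -275.6   47.7]
 [ 613.6 -230.3   55.2]] mid [ 590.6 -253.    51.5]
tilt [-0.01445117 -0.00180092]
```

View pics/end.png

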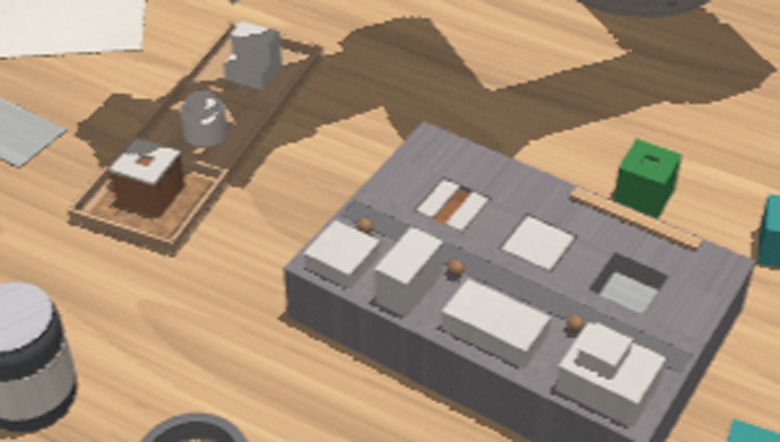

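The courtyard insert stands upright on the cork at about (147,180). The street (453,203) and plain (538,242) inserts are still flush, the other two blocks look undisturbed, and the robot is clear. I'm handing in the job.

```bash
python3 -c "
from plant import bot
print(bot.close_job())"
```

```text
the job is handed in; nothing more can be done
None
```

The courtyard insert is out of the bay at model y = +85 mm (bay2) and standing upright on the cork pad. The job is handed in at about 15.5 s of robot time. I pressed it about 5 mm, at 5–7 N, and it sprang up to z ≈ 91 mm. I then lifted it out with a 46 mm grip and set it down, releasing only after the pad pushed back with 5 N.

**Last checks:**
- **Insert:** the roof centre is at about (590.6, -253), against a pad centre of about (590.5, -254). Its height of 51.5 mm agrees with the expected 52, and the tilt is about 0.015 rad.
- **Other pieces:** in the last picture the street and plain inserts are still flush and the round and stepped blocks look undisturbed. I judged these by eye and did not measure them.
- **Robot:** it is clear of everything.

**Disagreement:** the reported TCP height was about 33 mm lower than the real fingertips, by both camera depth and contact. I used the measured offset for the press, the grasp and the set-down.

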